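# Weigh the lidded pail on the spring hand scale

## Task

Weigh the lidded pail for the stock-take: take the spring hand scale off its bracket, catch the pail's wire bail with its hook and lift until the pail hangs about a finger's breadth clear of the worktop, and keep it hanging still for a full second so that the pointer settles. Then set the pail down gently on the pad of brown kraft sheets, upright with its whole base on the pad, slip the hook out and hang the scale back across both prongs of its bracket. Lift the pail only with the hook, keep the fingers off it and its bail, and leave the other things where they are.

Things in the scene. Friction and masses are not known exactly. Their poses are not given: they have to be found in the camera images.
- bracket: steel stand, fixed; origin: underside of its 130 x 120 mm base plate, z up. Two 8 mm rods at y = +-40 mm rise at the back (x = 52) and run forward as level prongs, tops 176 mm high, along -x (towards the robot) to turned-up black tips at x = -36 mm, 187 mm high. The scale's grip lies across both prongs, neck and body hanging between them
- bracket_rest (a point): midway between the prongs, 185 mm above the bracket's origin: where the centre of the scale's grip bar lies at the start (the bar may lie from bracket x = -22 to 36 mm). The scale comes off, and goes back, raised about 20 mm and moved along the bracket's x past the tips, 90 mm or more
- scale: red spring hand scale, 190 g, upright on the bracket, axes parallel to the bracket's. Origin: centre of its black grip bar, 116 mm along y, 16 thick in x, 18 high: grip it mid-bar from above, closing along x. Below: neck 12 x 18 mm (x, y) to z = -32, body 22 x 48 mm to z = -100. White plate with red pointer on the -x face; the hook hangs below, tip towards +x
- reading (a joint): travel of the scale's hook and pointer out of its body (m): 0 unloaded, stop at 0.035; damped spring of 300 N/m, 33 mm for a kilogram. The hook's own weight draws it 1 mm
- hook_seat (a point): lowest point inside the hook, where the bail lies: 138 mm below the grip bar's centre at reading 0, x = y = 0 of the scale; sinks with the reading. Wire 5.6 mm thick: underside 5.6 mm lower. The tip's top is 17 mm above the seat, at x = 8 to 17 mm; the bend's back reaches x = -14 mm. The throat opens to +x above the tip; free height 38 mm between seat and scale body
- pail: round white pail, fixed green lid, paper band: 116 mm across the lid (too wide to grip), base 98 mm, lid top 80 mm high; 350 to 700 g. Origin: centre of its underside, z up; bail ears at +-y
- bail_top (a point): centre of the wire at the top of the pail's bail: a half circle of 5 mm wire, radius 68 mm, hinged along the pail's y at 62 mm height; upright its top is 130 mm above the pail's underside, 47 mm free between lid and wire. The stiff hinge lets it stand by itself, leaning up to 0.25 rad either way (stops at 0.45). At the top the wire runs along the pail's y
- bail (a joint): lean of the bail (rad), 0 upright, positive towards the pail's +x
- kraft_pad: flat pad of brown kraft liner sheets, fixed, 153 mm (x) x 172 mm (y), 14 mm thick. Origin: centre of its underside, z up
- shaker: glass salt shaker with grey cap, 44 x 90 mm, bystander
- timer: kitchen timer, red over white, 56 x 37 mm, bystander
- packet: flat green and white packet, 72 x 209 x 18 mm, bystander

How it is judged:
On the way, in this order (a step that is already met when the one before it is completed fails the run):
1. the scale is off its bracket (distance between scale and bracket_rest above 0.06 m), for 0.1 s.
2. the pail hangs on the scale's hook, at least 12 mm above the worktop (clear of whatever is below), still for a full second (height (world z) of pail above 0.012 m and contact force between pail and kraft_pad below 0.05 N and contact force between scale and pail above 1 N and value of joint reading above 0.008 m and linear speed of pail below 0.025 m/s and velocity of joint reading between -0.015 and 0.015 m/s and angle between pail's own z axis and vertical below 0.3 rad), for 1 s.
3. the pail stands on the kraft pad, free of the hook (x of pail in the frame of kraft_pad between -0.03 and 0.03 m and y of pail in the frame of kraft_pad between -0.04 and 0.04 m and z of pail in the frame of kraft_pad between 0.01 and 0.018 m and angle between pail's own z axis and vertical below 0.08 rad and linear speed of pail below 0.02 m/s and contact force between scale and pail below 0.05 N), for 0.2 s.
At the end, for the whole second after the job is handed in: Pail at rest on the kraft pad, upright (0.08 rad), centre within 30 mm (pad x) and 40 mm (pad y) of the pad's centre, free of the scale. Scale at rest, upright (0.15 rad), its bar on both prongs: 180 to 190 mm above the bracket's origin, within 25 mm sideways, between tips and rods (all of step 3 and x of scale in the frame of bracket between -0.028 and 0.042 m and y of scale in the frame of bracket between -0.025 and 0.025 m and z of scale in the frame of bracket between 0.18 and 0.19 m and angle between scale's own z axis and vertical below 0.15 rad and linear speed of scale below 0.03 m/s); the robot touches nothing.
It fails at once if the fingers touch the pail or its bail (contact force between the fingers and pail above 0.5 N).
It fails at once if the pail is tipped by more than 0.5 rad (angle between pail's own z axis and vertical above 0.5 rad).
It fails at once if the pail is dropped on the pad or set down hard (over 40 N) (contact force between pail and kraft_pad above 40 N).
It fails at once if a bystander is moved by more than 20 mm (distance of any of shaker, timer, packet from where it was at the start of the episode above 0.02 m).
It also fails if it takes over 72 s, if anything falls off the work surface, if the arm or the gripper's body presses on something with over 40 N, if the wrist force passes 120 N, or if a joint passes its speed limit or range.

## Robot

A 6-joint arm with a two-finger parallel gripper is mounted at the origin on a cart in front of the work surface, level with it; the furniture and walls round the work are solid. World frame = base frame: x ahead of the robot, y to its left, z up, the work surface at z = 0. Lengths are in m, angles in rad, forces in N, time in s.
With the tool pointing down it reaches from about 0.325 to 0.75 m from the base axis. Payload 7.6 kg.
Tool frame: the origin (TCP) lies at the very end of the fingers, on their centre line; the grasp point (between the pads) lies 19 mm behind it; z points along the fingers, y is the line along which they close (so a half turn about z gives the same grasp; the last joint's range is limited). The gripper opens to 85 mm and grips with 20 to 120 N. Pads are 22 mm wide; open, the fingers measure 114 mm over their backs; the gripper's body (76 mm by 85 mm) begins 54 mm behind the grasp point. The pads swing forward as they close: fully open they stand 13 mm farther back than shut.
Start: joints at [-1.192, 0.052, 1.401, -0, 1.689, -0.07], TCP at [0.228, -0.473, 0.231] pointing down, gripper open.
Joint ranges: [-2.9, 2.9], [-0.91, 2.17], [0.12, 2.37], [-1.06, 4.2], [0.26, 2.73], [-2.93, 2.93]. Speed limits (rad/s): [2.57, 2.57, 3.01, 3.14, 3.14, 3.14].

## Interface

Orientations are given as a unit quaternion [x, y, z, w].
In Python, from plant import ctrl gives the robot as it stands. Calls block until the motion is done:
- ctrl.reach(position, orientation): joint-space move of the TCP to a pose.
- ctrl.servo_line(position, vel=0.15, rotation=None, contact_N=None): straight line of the TCP; rotation=None keeps the orientation; vel is the mean speed in m/s. With contact_N (N) it stops when the force on the tool has changed by that much, and returns True; else False.
- ctrl.move_j(angles): joint-space move.
- ctrl.release() and ctrl.grasp(): open the fingers fully, or close them until they stop; the grip force is fixed at half the most.
- ctrl.dwell(seconds).
- ctrl.ik(position, orientation): joint angles nearest the present ones, or None.
- ctrl.camera(name): name is "scene" or "top" or "wrist"; returns the picture (384x512x3 uint8, blue, green, red); there is no depth.
- ctrl.camera_info(name): a dict with "fx", "fy", "cx", "cy" (pixels), "T" (4x4, takes a point from camera to world coordinates); the wrist camera has in their place "tool_from_camera" (4x4, takes a point from camera to tool coordinates, whose origin is the TCP and whose axes are the flange's). Camera axes: x right, y up, looking along -z (the intrinsics and any distortion apply to the point x, -y, -z); pixel columns grow to the right and rows downward; lengths in m; the calibration is good to about 2 mm. The wrist camera is an equidistant fisheye: a pixel r from the principal point sees the ray r / f radians off the axis. A picture is of the moment at which its call begins: read the wrist's pose just before it. camera_info takes no time and is no camera call.
A pose or a line that the arm cannot do raises ctrl.MotionError and nothing moves.
- ctrl.job_done(): hands the job in; it is judged then, once.
Readings, each from a call of its own:
- ctrl.read_time_s(): time.
- ctrl.read_joints(): joint angles.
- ctrl.read_joint_velocities(): joint speeds.
- ctrl.read_joint_torque(): joint torques, N m.
- ctrl.read_position(): TCP position.
- ctrl.read_tcp_rot(): TCP orientation.
- ctrl.read_contact_force(): force on the tool from outside, world axes, zero at the start.
- ctrl.read_ft_torque(): the same for the moment, N m.
- ctrl.read_gripper_width(): opening from 0.0 (shut) to 1.0 (fully open).
- ctrl.read_grasp_force(): force on a finger pad.
Only numpy, scipy, OpenCV 4.12 (cv2) and the standard library are available. Lean on these libraries where they do the work, as an engineer would, in place of code of your own. Each camera call takes 0.05 s, during which the arm holds its last target. There are 200 camera calls.

## Working session

There is one attempt and no reset: what is moved stays moved. The work goes in short steps, each a Python script; the robot and the scene stay as the last script left them, time stands still between calls to the robot, and variables do not carry over. Pictures are saved under pics/ and viewed, at most 11 in all, crops included, and the job is handed in when it is done.

```bash
mkdir -p pics; ls
python3 - <<'E'
from plant import ctrl
import cv2,numpy as np
np.set_printoptions(precision=4,suppress=True)
for n in("scene","top"):
    im=ctrl.camera(n); cv2.imwrite(f"pics/{n}0.png",im); 
    cv2.imwrite(f"pics/{n}0b.png",cv2.resize(im,(800,600),interpolation=cv2.INTER_CUBIC))
    print(n,ctrl.camera_info(n))
print(ctrl.camera_info("wrist"),ctrl.read_tcp_rot(),ctrl.read_time_s())
E
```

```text
pics
scene {'fx': 461.63652621012864, 'fy': 461.63652621012864, 'cx': 259.8072742969238, 'cy': 195.81279195718034, 'T': array([[-0.7428,  0.49  , -0.4563, -0.1225],
       [-0.6695, -0.5451,  0.5046,  0.8168],
       [-0.0015,  0.6803,  0.7329,  1.1151],
       [ 0.    ,  0.    ,  0.    ,  1.    ]])}
top {'fx': 484.397962554188, 'fy': 484.397962554188, 'cx': 255.7977126100574, 'cy': 197.44142425872437, 'T': array([[-0.0018,  0.9893, -0.1456,  0.2471],
       [-0.9999, -0.0004,  0.0101,  0.1177],
       [ 0.0099,  0.1456,  0.9893,  1.7791],
       [ 0.    ,  0.    ,  0.    ,  1.    ]])}
{'fx': 297.3186396354542, 'fy': 297.3186396354542, 'cx': 258.44430818238357, 'cy': 188.28592281602238, 'tool_from_camera': array([[ 0.001 ,  0.948 ,  0.3182,  0.0806],
       [ 1.    , -0.0012,  0.0005,  0.0004],
       [ 0.0009,  0.3182, -0.948 , -0.1422],
       [ 0.    ,  0.    ,  0.    ,  1.    ]])} [ 0.9749  0.2225 -0.0001 -0.0007] 0.1
```

View pics/scene0b.png

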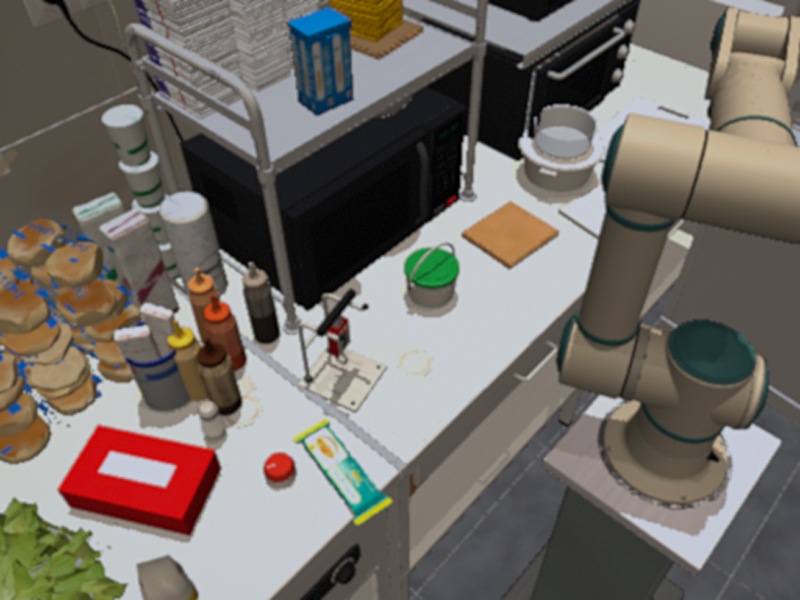

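View pics/top0b.png

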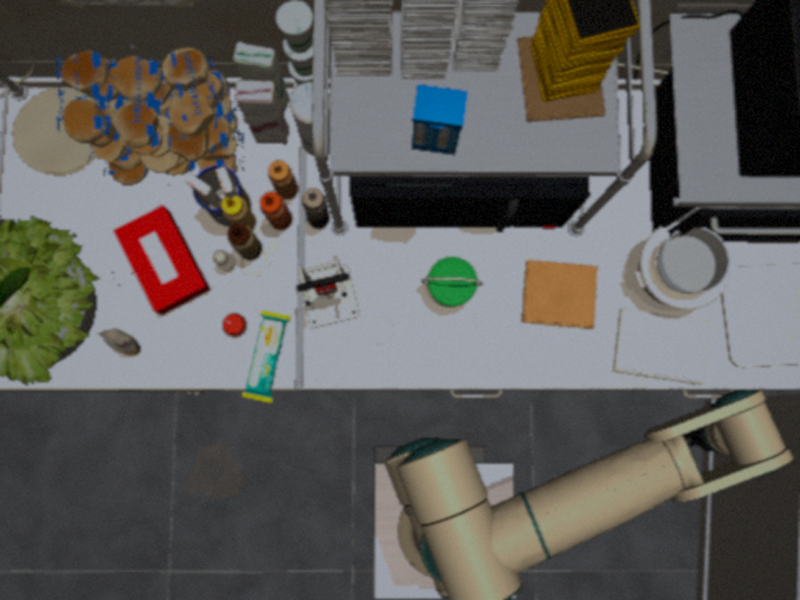

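The scene shows the bracket with the scale at about (340,350), the green-lidded pail at (432,275) and the pad at (510,233). The top view has the same three at (325,290), (452,282) and (560,294). I'll enlarge both.

Run:
```python
import cv2,numpy as np
a=cv2.imread("pics/top0.png")[150:225,185:385]; a=cv2.resize(a,None,fx=4,fy=4,interpolation=cv2.INTER_CUBIC)
b=cv2.imread("pics/scene0.png")[145:265,190:370]; b=cv2.resize(b,None,fx=5,fy=5,interpolation=cv2.INTER_CUBIC)[:, :800]
cv2.imwrite("pics/c1.png",a); cv2.imwrite("pics/c2.png",b)
```

```text
(no output)
```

View pics/c1.png

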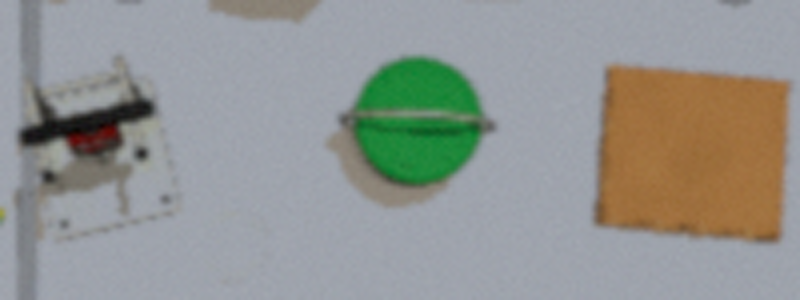

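View pics/c2.png

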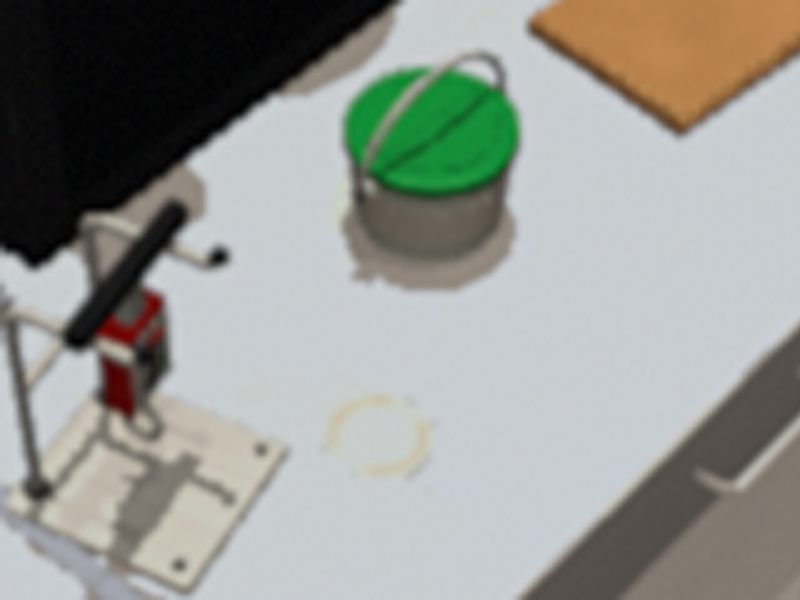

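The top crop shows:
- Bar ends at (22,135) and (152,107).
- Plate corners at (57,240), (180,208) and (152,78).
- Lid centre at (418,121), ears at (345,119) and (489,126), and bail top near (417,113).
- Pad corners at (608,66), (788,80), (779,240) and (597,225).

The scene crop confirms the layout, with the hook tip pointing away from the robot.

```bash
cat > h.py <<'E'
from plant import ctrl
import cv2,numpy as np
from scipy.spatial.transform import Rotation as R
np.set_printoptions(precision=4,suppress=True)
def ray(name,u,v):
    c=ctrl.camera_info(name); T=c["T"]
    return T[:3,3],T[:3,:3]@np.array([(u-c["cx"])/c["fx"],-(v-c["cy"])/c["fy"],-1])
def at(name,u,v,z):
    o,d=ray(name,u,v); return o+d*(z-o[2])/d[2]
def rayw(u,v,p,q):   # wrist fisheye, TCP pose p,q
    c=ctrl.camera_info("wrist"); x,y=u-c["cx"],v-c["cy"]; r=np.hypot(x,y); a=r/c["fx"]; s=np.sin(a)/max(r,1e-9)
    M=c["tool_from_camera"]; Q=R.from_quat(q)
    return Q.apply(M[:3,3])+p, Q.apply(M[:3,:3]@np.array([x*s,-y*s,-np.cos(a)]))
def atw(u,v,z,p,q):
    o,d=rayw(u,v,p,q); return o+d*(z-o[2])/d[2]
def down(yaw):  # tool down, tool y at world angle yaw
    y=np.array([np.cos(yaw),np.sin(yaw),0]); z=np.array([0,0,-1.]); x=np.cross(y,z)
    return R.from_matrix(np.c_[x,y,z]).as_quat()
E
python3 - <<'E'
from h import *
T=lambda x,y,z: at("top",185+(x+.5)/4-.5,150+(y+.5)/4-.5,z)
S=lambda x,y,z: at("scene",190+(x+.5)/5-.5,145+(y+.5)/5-.5,z)
for n,a in dict(barL=(22,135,.185),barR=(152,107,.185),plFL=(57,240,.006),plFR=(180,208,.006),plBR=(152,78,.006),lid=(418,121,.08),earL=(345,119,.062),earR=(489,126,.062),bail=(417,113,.13),p1=(608,66,.014),p2=(788,80,.014),p3=(779,240,.014),p4=(597,225,.014)).items(): print(n,T(*a))
for n,a in dict(barL=(78,334,.185),barR=(180,210,.185),plFR=(287,452,.006),plFL=(188,592,.006),lid=(432,131,.08),padc=(681,133,.014),tipR=(220,257,.185)).items(): print('S',n,S(*a))
pad=np.mean([T(608,66,.014),T(788,80,.014),T(779,240,.014),T(597,225,.014)],0);print(pad)
E
```

```text
barL [0.5292 0.3205 0.185 ]
barR [0.553  0.2123 0.185 ]
plFL [0.4628 0.3093 0.006 ]
plFR [0.4924 0.1963 0.006 ]
plBR [0.6148 0.2232 0.006 ]
lid [ 0.5604 -0.0186  0.08  ]
earL [0.5656 0.0457 0.062 ]
earR [ 0.5592 -0.0841  0.062 ]
bail [ 0.5583 -0.0138  0.13  ]
p1 [ 0.6247 -0.2016  0.014 ]
p2 [ 0.6114 -0.3692  0.014 ]
p3 [ 0.4614 -0.3549  0.014 ]
p4 [ 0.4754 -0.1876  0.014 ]
S barL [0.5268 0.3159 0.185 ]
S barR [0.5513 0.2144 0.185 ]
S plFR [0.4881 0.2    0.006 ]
S plFL [0.4607 0.3129 0.006 ]
S lid [ 0.5567 -0.0123  0.08  ]
S padc [ 0.4719 -0.1776  0.014 ]
S tipR [0.5096 0.2252 0.185 ]
[ 0.5432 -0.2783  0.014 ]
```

Run:
```python
from h import *
ux=np.array([np.cos(.225),np.sin(.225),0]); b=np.array([.540,.266,0])
for k in (0,np.pi):
    print(k)
    for n,p,y in (("hover",b+[0,0,.30],.225),("grip",b+[0,0,.166],.225),("out",b-.1*ux+[0,0,.19],.225),("pail",(.56,-.016,.23),-.05),("prepail",(.50,-.016,.23),-.05),("pad",(.543,-.278,.27),-.05),("padout",(.47,-.278,.24),-.05)):
        print(n,ctrl.ik(p,down(y+k)))
T=lambda x,y,z: at("top",(x+.5)/1.5625-.5,(y+.5)/1.5625-.5,z)
print("post",T(340,230,0),T(330,170,.4),"mw",T(365,225,.0))
```

```text
0
hover [ 0.3964  0.2709  1.022  -0.      1.8486  0.1714]
grip [ 0.3964  0.2958  1.2577 -0.      1.5881  0.1714]
out [ 0.4303  0.012   1.524  -0.      1.6056  0.2053]
pail [-0.0945  0.1522  1.2961 -0.      1.6932 -0.0445]
prepail [-0.1058 -0.0176  1.474  -0.      1.6852 -0.0558]
pad [-0.5337  0.2916  1.0566 -0.      1.7934 -0.4837]
padout [-0.6018  0.1098  1.3227 -0.      1.7091 -0.5518]
3.141592653589793
hover None
grip None
out None
pail None
prepail None
pad [-0.5337  0.2916  1.0566 -0.      1.7934  2.6579]
padout [-0.6018  0.1098  1.3227 -0.      1.7091  2.5898]
post [0.701  0.2438 0.    ] [0.7154 0.2355 0.4   ] mw [0.7134 0.1836 0.    ]
```

Run:
```python
from h import *
import json
out={}
ctrl.release()
for n,p,y in (("w_pail",(.56,-.06,.31),-.05),("w_br",(.535,.22,.31),.225)):
    ctrl.reach(p,down(y))
    out[n]=[list(map(float,ctrl.read_position())),list(map(float,ctrl.read_tcp_rot()))]
    im=ctrl.camera(n and "wrist"); cv2.imwrite(f"pics/{n}.png",im)
    cv2.imwrite(f"pics/{n}b.png",cv2.resize(im,(800,600),interpolation=cv2.INTER_CUBIC))
json.dump(out,open("w.json","w")); print(out,ctrl.read_time_s(),ctrl.read_contact_force())
```

```text
{'w_pail': [[0.5598297931587735, -0.06095014099507662, 0.30979238008155785], [0.7251483289431314, 0.6885926634578788, -0.0002012322701006207, -6.609494572242375e-05]], 'w_br': [[0.5354227030027268, 0.21886315154635444, 0.30999892172755567], [0.6239339821581726, 0.7814770228616059, -0.0001186369417666386, 0.00018593784545700207]]} 3.4333 [-0.184   0.4958  0.2876]
```

View pics/w_pailb.png

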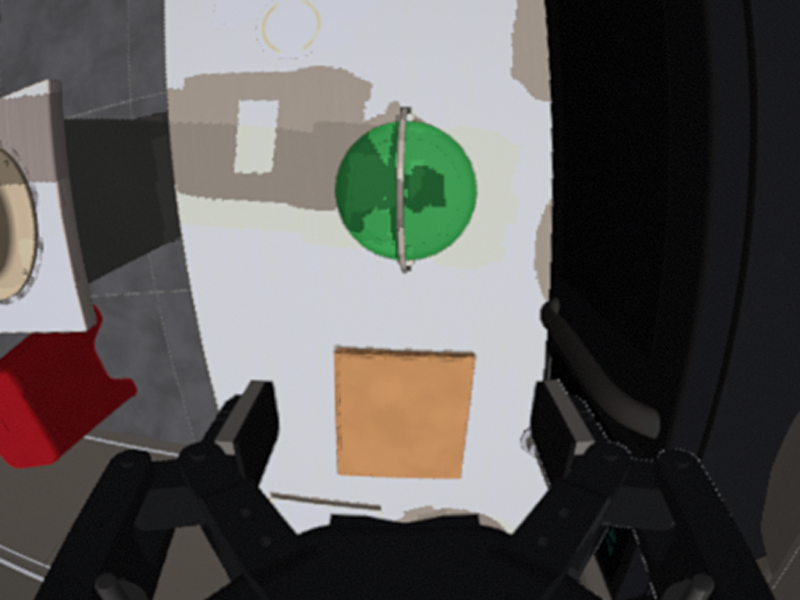

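View pics/w_brb.png

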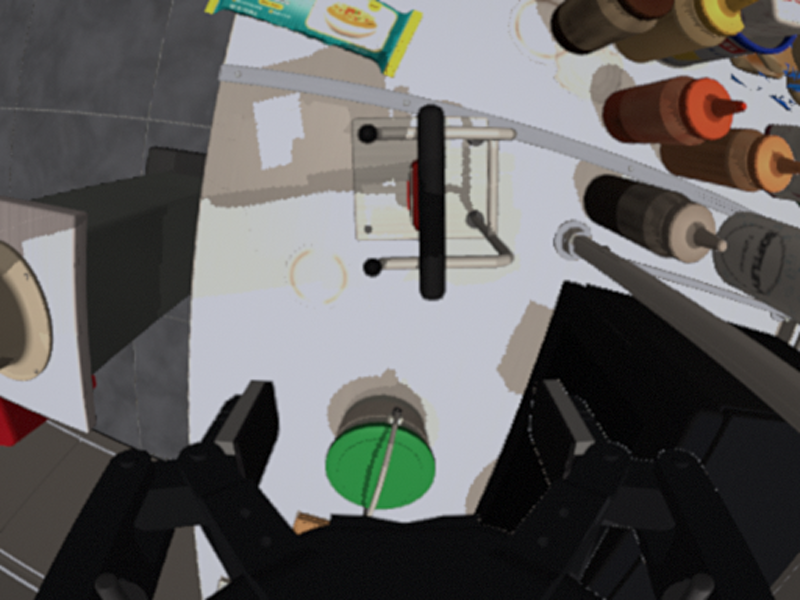

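The pail picture has the lid centre at (406,190), bail top at (401,190), ears at (405,110) and (406,268), and pad corners at (335,347), (475,353), (461,478) and (337,474). The bracket picture has the bar from (431,106) to (432,299), prong tips at (368,133) and (373,267), and plate left corners at (354,118) and (356,239).

Run:
```python
from h import *
import json
w=json.load(open("w.json"))
f=lambda n,x,y,z: atw((x+.5)/1.5625-.5,(y+.5)/1.5625-.5,z,*map(np.array,w[n]))
for n,a in dict(lid=(406,190,.08),lidL=(336,190,.08),lidR=(476,190,.08),bail=(401,190,.1325),earA=(405,110,.062),earB=(406,268,.062)).items(): print(n,f("w_pail",*a))
P=[f("w_pail",*a,.014) for a in((335,347),(475,353),(461,478),(337,474))];print(np.array(P),np.mean(P,0))
for n,a in dict(barA=(431,106,.192),barB=(432,299,.192),tipA=(368,133,.187),tipB=(373,267,.187),prA=(513,134,.176),prB=(508,262,.176),c1=(354,118,.006),c2=(356,239,.006)).items(): print(n,f("w_br",*a))
```

```text
lid [ 0.5624 -0.0165  0.08  ]
lidL [ 0.5063 -0.013   0.08  ]
lidR [ 0.6187 -0.0187  0.08  ]
bail [ 0.5591 -0.0111  0.1325]
earA [0.5649 0.049  0.062 ]
earB [ 0.559  -0.0861  0.062 ]
[[ 0.4801 -0.1805  0.014 ]
 [ 0.6265 -0.1949  0.014 ]
 [ 0.613  -0.3671  0.014 ]
 [ 0.4616 -0.3534  0.014 ]] [ 0.5453 -0.274   0.014 ]
barA [0.5258 0.3222 0.192 ]
barB [0.5524 0.2137 0.192 ]
tipA [0.4951 0.2998 0.187 ]
tipB [0.5143 0.2238 0.187 ]
prA [0.5775 0.3198 0.176 ]
prB [0.5953 0.2428 0.176 ]
c1 [0.4645 0.3126 0.006 ]
c2 [0.4907 0.1975 0.006 ]
```

```bash
cat >> h.py <<'E'
YB=.237; UB=np.array([np.cos(YB),np.sin(YB),0]); B=np.array([.5395,.2675,0]); QB=down(YB)
YP=-.044; UP=np.array([np.cos(YP),np.sin(YP),0]); BT=np.array([.5588,-.0165,0]); QP=down(YP)
PAD=np.array([.5445,-.276,0])
def st(m): print(m,"t",round(ctrl.read_time_s(),2),"p",np.array(ctrl.read_position()),"F",np.array(ctrl.read_contact_force()),"w",round(float(ctrl.read_gripper_width()),3))
E
python3 - <<'E'
from h import *
ctrl.reach(B+[0,0,.26],QB)
ctrl.servo_line(B+[0,0,.166],vel=.08); st("down")
ctrl.grasp(); st("grasp")
ctrl.servo_line(B+[0,0,.191],vel=.06); st("up")
ctrl.servo_line(B-.11*UB+[0,0,.191],vel=.1); st("out")
ctrl.servo_line(BT-.055*UP+[0,0,.223],vel=.12,rotation=QP); st("prepail")
ctrl.dwell(.3)
im=ctrl.camera("scene"); cv2.imwrite("pics/s1.png",cv2.resize(im[110:260,190:390],(800,600),interpolation=cv2.INTER_CUBIC)); st("")
E
```

```text
down t 5.14 p [0.5398 0.2676 0.1668] F [ 0.177  -0.5537 -0.3235] w 0.999
grasp t 5.78 p [0.5396 0.2676 0.1662] F [0.5348 0.4599 1.364 ] w 0.175
up t 6.35 p [0.5395 0.2675 0.1911] F [ 0.4727  0.5674 -2.8428] w 0.18
out t 7.6 p [0.4329 0.2417 0.1909] F [-0.4718  0.5978 -1.4087] w 0.174
prepail t 9.97 p [ 0.5038 -0.0137  0.223 ] F [-0.1583 -0.689  -1.7649] w 0.175
 t 10.32 p [ 0.5038 -0.014   0.223 ] F [ 0.5542 -0.5597 -1.6441] w 0.178
```

View pics/s1.png

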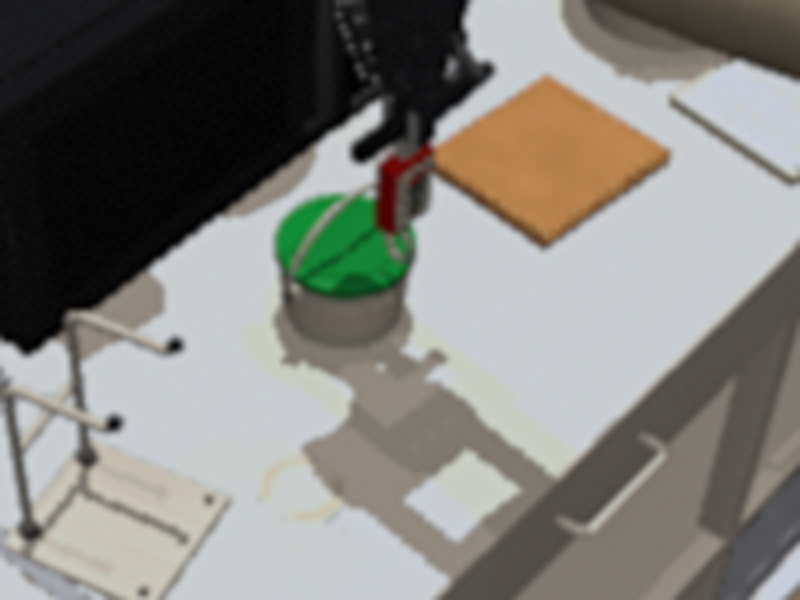

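The scale is upright in the hand with the bracket empty. The hook is on the robot side of the bail, in throat height. Next I'll hook the bail and lift.

Run:
```python
from h import *
F0=np.mean([ctrl.read_contact_force() for _ in range(5)],0)
c=ctrl.servo_line(BT+[0,0,.223],vel=.04,contact_N=4); st(f"in {c}")
ctrl.servo_line(BT+[0,0,.245],vel=.04); st("up1")
ctrl.servo_line(BT+[0,0,.277],vel=.03); ctrl.dwell(.5); st("lift")
Fs=[]
for _ in range(10): Fs.append(ctrl.read_contact_force()); ctrl.dwell(.05)
w=-(np.mean(Fs,0)-F0)[2]; rd=.001+w/300; print("weight",w,"pail z",.277-.2465-rd)
im=ctrl.camera("scene"); cv2.imwrite("pics/s2.png",cv2.resize(im[110:260,190:390],(800,600),interpolation=cv2.INTER_CUBIC)); st("")
```

```text
in False t 11.85 p [ 0.5587 -0.0165  0.2231] F [ 0.0347 -0.0083 -1.9501] w 0.179
up1 t 12.55 p [ 0.5588 -0.0165  0.2449] F [ 0.0232 -0.1875 -1.7397] w 0.176
lift t 14.27 p [ 0.5588 -0.0165  0.277 ] F [-0.2069  0.089  -7.4232] w 0.173
weight 6.105331351748123 pail z 0.00914889549417295
 t 14.82 p [ 0.5588 -0.0165  0.277 ] F [ 0.223   0.0973 -8.3385] w 0.182
```

View pics/s2.png

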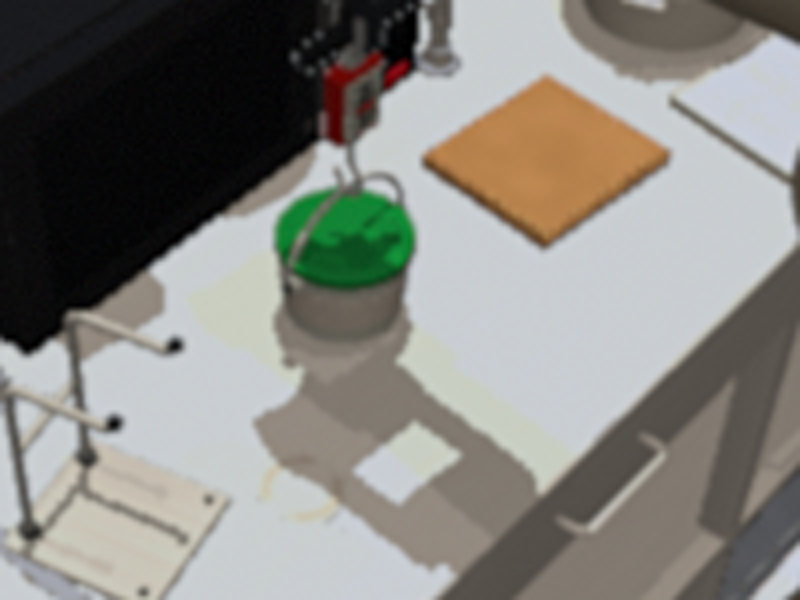

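The hook holds the bail, the weight is about 6.1 N, and the pail is roughly 9 mm up. I'll raise it to about 19 mm, hold, then carry it to the pad.

Run:
```python
from h import *
ctrl.servo_line(BT+[0,0,.287],vel=.02); st("raised")
ctrl.dwell(3.5); st("hung")
ctrl.servo_line(BT+[0,0,.300],vel=.03)
ctrl.servo_line(PAD+[0,0,.300],vel=.06); st("over pad")
ctrl.dwell(1.5)
ctrl.servo_line(PAD+[0,0,.288],vel=.03); ctrl.dwell(.5)
im=ctrl.camera("scene"); cv2.imwrite("pics/s3.png",cv2.resize(im[50:200,240:440],(800,600),interpolation=cv2.INTER_CUBIC))
ctrl.servo_line(PAD+[0,0,.258],vel=.015); st("down")
ctrl.servo_line(PAD+[0,0,.237],vel=.03); ctrl.dwell(.3); st("free")
im=ctrl.camera("scene"); cv2.imwrite("pics/s4.png",cv2.resize(im[50:200,240:440],(800,600),interpolation=cv2.INTER_CUBIC))
```

```text
raised t 15.47 p [ 0.5588 -0.0165  0.287 ] F [ 0.4368  0.1329 -7.695 ] w 0.174
hung t 18.97 p [ 0.5588 -0.0165  0.287 ] F [ 1.0672  0.2419 -7.48  ] w 0.175
over pad t 24.03 p [ 0.5445 -0.2759  0.3   ] F [ 0.4345 -0.1685 -8.2102] w 0.172
down t 28.78 p [ 0.5445 -0.276   0.2581] F [ 0.6883  0.6157 -1.0954] w 0.175
free t 29.93 p [ 0.5445 -0.276   0.2371] F [-0.1064  0.5019 -2.1902] w 0.178
```

View pics/s4.png

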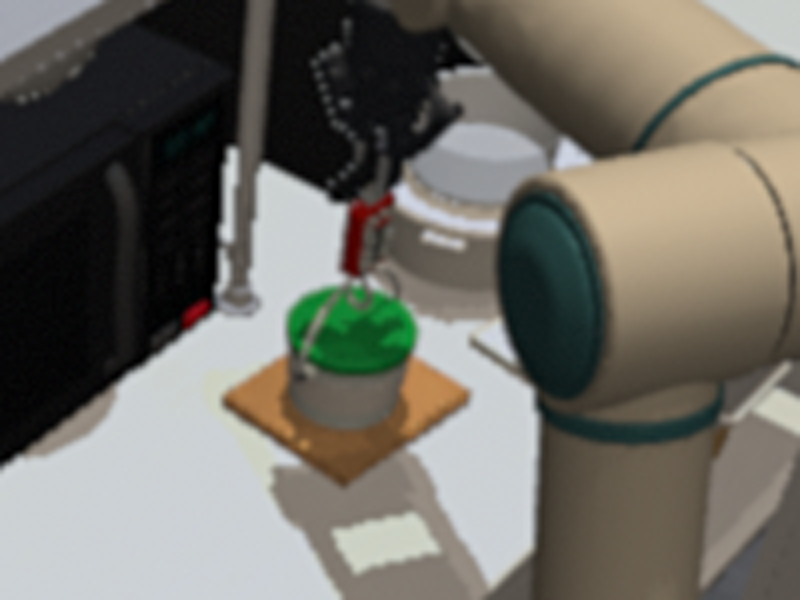

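The pail stands centred on the pad, and the force is back to the scale's own weight. I'll slip the hook out.

Run:
```python
from h import *
c=ctrl.servo_line(PAD-.06*UP+[0,0,.237],vel=.04,contact_N=4); st(f"out {c}")
if not c:
    ctrl.dwell(.3)
    im=ctrl.camera("scene"); cv2.imwrite("pics/s5.png",cv2.resize(im[50:200,240:440],(800,600),interpolation=cv2.INTER_CUBIC))
    p=PAD-.075*UP
    ctrl.servo_line(p+[0,0,.26],vel=.1)
    ctrl.servo_line(np.array([.44,0,.26]),vel=.12)
    ctrl.servo_line(B-.11*UB+[0,0,.191],vel=.12,rotation=QB); ctrl.dwell(.4); st("pre-bracket")
    c=ctrl.servo_line(B+[0,0,.191],vel=.06,contact_N=6); st(f"in {c}")
    if not c:
        c=ctrl.servo_line(B+[0,0,.164],vel=.02,contact_N=2.5); st(f"low {c}")
im=ctrl.camera("scene"); s=cv2.resize(im[130:265,180:360],(800,600),interpolation=cv2.INTER_CUBIC); cv2.imwrite("pics/s6.png",s)
```

```text
out False t 31.63 p [ 0.4847 -0.2733  0.2369] F [-0.711   0.4797 -1.8371] w 0.177
pre-bracket t 37.48 p [0.4326 0.2416 0.191 ] F [ 0.2919  0.0163 -2.1841] w 0.172
in False t 39.47 p [0.5394 0.2675 0.1911] F [-1.2619  0.1607 -1.563 ] w 0.175
low True t 40.59 p [0.5394 0.2675 0.1661] F [ 0.378  -0.0941  4.8761] w 0.178
```

View pics/s6.png

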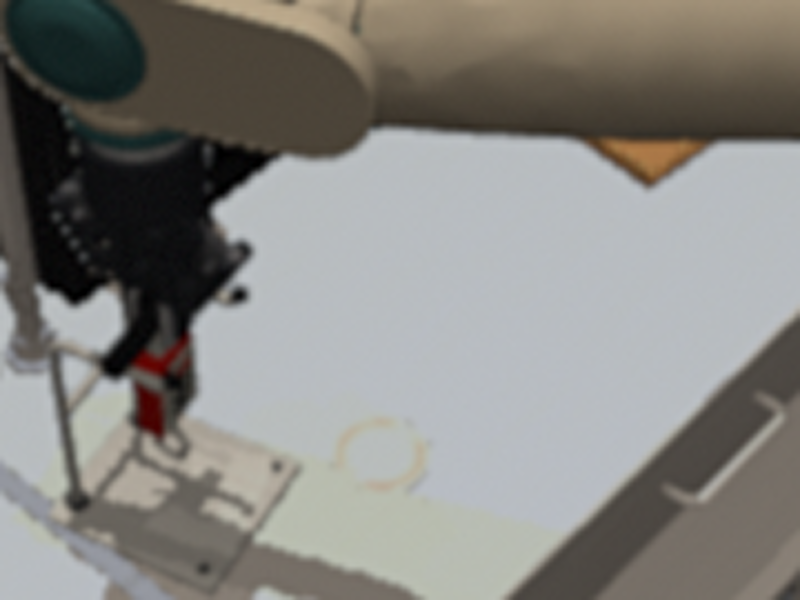

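Contact came at z = 0.166, the height it was gripped at, so the bar lies across both prongs. I'll release and check both the scale and the pail.

Run:
```python
from h import *
ctrl.release(); ctrl.dwell(.3)
ctrl.servo_line(B+[0,0,.30],vel=.08); st("up")
ctrl.reach((.45,.12,.36),QB); ctrl.dwell(.3); st("end")
im=ctrl.camera("top"); cv2.imwrite("pics/t9.png",cv2.resize(im[140:230,185:385],(800,360),interpolation=cv2.INTER_CUBIC))
```

```text
up t 43.47 p [0.5394 0.2675 0.2995] F [-0.3204  0.2475  0.1434] w 0.997
end t 44.52 p [0.4503 0.1206 0.3592] F [0.4818 0.7659 0.1221] w 0.998
```

View pics/t9.png

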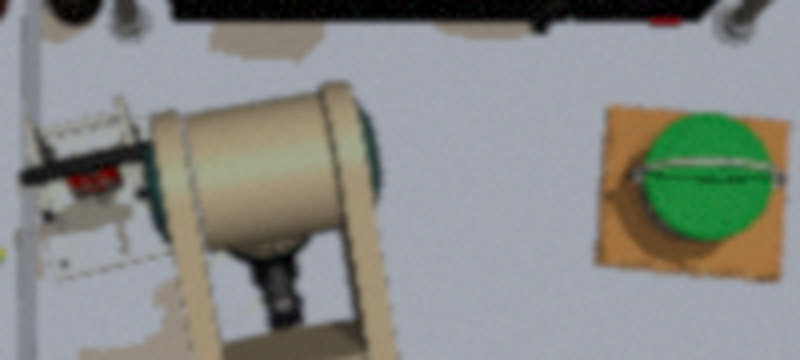

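The scale hangs where it started, across both prongs at (22–150,165). The pail's lid centre, (708,176), works out within about 5 mm of the pad's centre. Handing in.

```bash
python3 -c "
from plant import ctrl
print(ctrl.job_done())"
```

```text
the job is handed in; nothing more can be done
None
```

I weighed the pail at about 6.1 N (roughly 0.62 kg, from the arm's force reading rather than the scale's pointer), set it upright within about 5 mm of the kraft pad's centre, hung the scale back on both prongs, and handed the job in at about 45 s; no verdict was returned.

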